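Slide the empty sample rack home under the reader's bridge

TASK

Take the empty sample rack (not the one holding tubes) and slide it lengthways along the open lane of the rack reader, in under the reader's bridge until it meets the stop, standing upright on the lane floor; then let go of it. Leave the rack that holds the tubes where it stands.

Things in the scene. Friction and masses are not known exactly. Their poses are not given: they have to be found in the camera images.
- empty_rack: The empty five-place sample rack: narrow off-white upright tray, 108 mm long (its y axis), 26 wide (its x), 55 high, five open pockets in its top, 0.07 to 0.12 kg. Origin: centre of its underside, z up; both ends alike. Long side walls flat and rigid: grasp across the 26 mm width. Loose on the desk, right of the reader.
- loaded_rack: An identical rack holding three sample tubes with purple caps (tops about 105 mm above the desk); same origin and axes. Also stands right of the reader; the two racks may have changed places. Leave it alone.
- reader: Rack reader, fixed. Origin on the desk, on the lane's centre line; z up. The lane runs along +x, away from the robot: floor z 4 mm, 44 wide between two guides (outer faces y +-28, +-36 at their splayed front, tops z 14). Open from above from the plate's front x -110 to the white bridge's front x 3; plate y +-50. Bridge to x 57, y +-48, underside z 69, top z 82; opening 44 wide.
- reader_stop (a point): Foot of the reader's stop: on the lane floor and centre line, at the upright face that ends the lane under the bridge, x 55 mm in the reader's frame (same axes). Behind it a housing to x 87, top z 82. A rack against the stop has its centre 54 mm before this point and sticks out 56 mm in front of the bridge: it can be held or pushed near its rear end.
Not all that is in view belongs to the job. What is shaped like the empty_rack but pink is not meant.

How it is judged:
By the outcome, as a careful person would: the job done as asked, in the order asked, and still so for the second after the job is handed in, with the robot touching nothing.
It also fails if it takes over 35 s, if anything falls off the work surface, if the arm or the gripper's body presses on something with over 40 N, if the wrist force passes 120 N, or if a joint passes its speed limit or range.

ROBOT

A 6-joint arm with a two-finger parallel gripper is mounted at the origin on a cart in front of the work surface, level with it; the furniture and walls round the work are solid. World frame = base frame: x ahead of the robot, y to its left, z up, the work surface at z = 0. Lengths are in m, angles in rad, forces in N, time in s.
With the tool pointing down it reaches from about 0.425 to 0.95 m from the base axis. Payload 3.5 kg.
Tool frame: the origin (TCP) lies at the very end of the fingers, on their centre line; the grasp point (between the pads) lies 19 mm behind it; z points along the fingers, x is the direction in which the jaws open and shut, and the axes are right-handed (so a half turn about z gives the same grasp; the last joint's range is limited). The gripper opens to 85 mm and grips with 20 to 120 N. Pads are 22 mm wide; open, the fingers measure 114 mm over their backs; the gripper's body (76 mm by 85 mm) begins 54 mm behind the grasp point. The pads swing forward as they close: fully open they stand 13 mm farther back than shut.
Start: joints at [-1.284, 0.286, 1.577, -0, 1.279, -0.15], TCP at [0.286, -0.612, 0.231] pointing down, gripper open.
Joint ranges: [-2.77, 2.77], [-0.9, 2.22], [0.21, 2.48], [-1.53, 4.67], [0.24, 2.81], [-2.84, 2.84]. Speed limits (rad/s): [2.79, 2.79, 3.14, 3.14, 3.14, 3.14].

INTERFACE

Orientations are given as a rotation vector (axis times angle).
In Python, from cell import r gives the robot as it stands. Calls block until the motion is done:
- r.move_to(position, orientation): joint-space move of the TCP to a pose.
- r.move_l(position, frame=None, velocity=0.15, guard=None): straight line of the TCP; frame=None keeps the orientation; velocity is the mean speed in m/s. With guard (N) it stops when the force on the tool has changed by that much, and returns True; else False.
- r.move_joints(angles): joint-space move.
- r.move_gripper(opening, squeeze=None): finger opening in m; squeeze is the grip in N (None keeps the last); returns when the fingers have stopped.
- r.hold(seconds).
- r.inverse_kinematics(position, orientation): joint angles nearest the present ones, or None.
- r.grab_frame(name): name is "scene" or "top" or "wrist"; returns a dict with "image" (400x640x3 uint8, blue, green, red), "depth" (400x640 float32, m along the optical axis (not along the pixel's ray), 0 where there is no reading), "K" (3x3 intrinsics, pixels), "cam_to_world" (4x4, takes a point from camera to world coordinates). Camera axes: x right, y up, looking along -z (the intrinsics and any distortion apply to the point x, -y, -z); pixel columns grow to the right and rows downward; lengths in m; the calibration is good to about 2 mm. A picture is of the moment at which its call begins.
A pose or a line that the arm cannot do raises r.Unreachable and nothing moves.
- r.close_job(): hands the job in, once; it reports no verdict.
Readings, each from a call of its own:
- r.read_time(): time.
- r.read_joint_positions(): joint angles.
- r.read_dq(): joint speeds.
- r.read_effort(): joint torques, N m.
- r.read_ee_pos(): TCP position.
- r.read_ee_rot(): TCP orientation.
- r.read_wrist_force(): force on the tool from outside, world axes, zero at the start.
- r.read_moment(): the same for the moment, N m.
- r.read_opening(): finger opening in m.
Only numpy, scipy, OpenCV 4.12 (cv2) and the standard library are available. Lean on these libraries where they do the work, as an engineer would, in place of code of your own. Each camera call takes 0.05 s, during which the arm holds its last target.

## Working session

There is one attempt and no reset: what is moved stays moved. The work goes in short steps, each a Python script; the robot and the scene stay as the last script left them, time stands still between calls to the robot, and variables do not carry over. Pictures are saved under pics/ and viewed, and the job is handed in when it is done.

```bash
ls; mkdir -p pics; python3 - <<'E'
from cell import r
import cv2,numpy as np
for n in ["scene","top","wrist"]:
    f=r.grab_frame(n); cv2.imwrite(f"pics/{n}0.png",f["image"]); np.savez(f"pics/{n}0.npz",**f)
    print(n,f["K"].tolist(),np.round(f["cam_to_world"],3).tolist(),[k for k in f])
print(r.read_time(),r.read_ee_rot())
E
```

```text
pics
scene [[488.7435231067427, 0.0, 321.2562556317055], [0.0, 488.7435231067427, 195.97303198988172], [0.0, 0.0, 1.0]] [[-0.857, 0.242, -0.456, 0.057], [-0.515, -0.371, 0.772, 0.802], [0.018, 0.897, 0.442, 0.512], [0.0, 0.0, 0.0, 1.0]] ['image', 'depth', 'K', 'cam_to_world']
top [[494.6250287119402, 0.0, 329.2419685735825], [0.0, 494.6250287119402, 198.62018625610432], [0.0, 0.0, 1.0]] [[-0.016, 0.984, -0.177, 0.355], [-1.0, -0.018, -0.014, -0.048], [-0.017, 0.177, 0.984, 1.153], [0.0, 0.0, 0.0, 1.0]] ['image', 'depth', 'K', 'cam_to_world']
wrist [[322.5006453276004, 0.0, 316.7012919516453], [0.0, 322.5006453276004, 199.60258795988753], [0.0, 0.0, 1.0]] [[0.423, 0.875, 0.238, 0.346], [-0.906, 0.408, 0.11, -0.583], [-0.001, -0.262, 0.965, 0.372], [0.0, 0.0, 0.0, 1.0]] ['image', 'depth', 'K', 'cam_to_world']
0.15 [-2.64893531e+00  1.68673283e+00  2.26390742e-03]
```

View pics/top0.png

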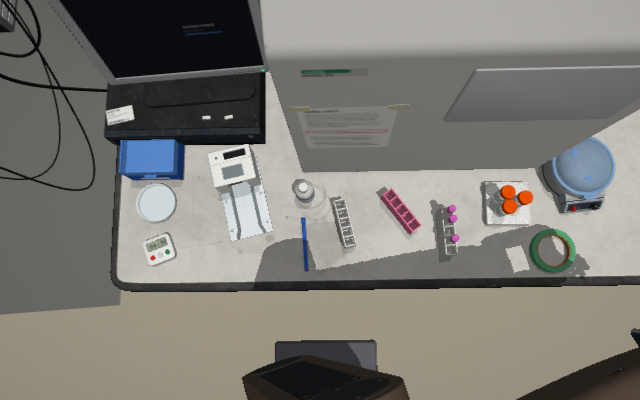

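View pics/scene0.png

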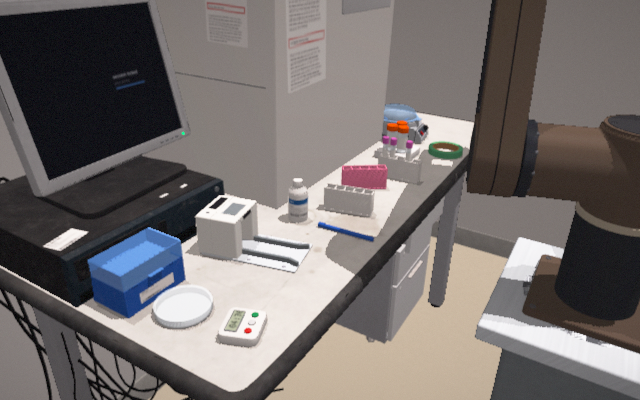

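Top view: the empty rack is at about (344,222), the reader at (240,190) with its bridge at the far end, and the loaded rack at (450,230). A pink decoy is at (400,210), with a bottle at (304,190) and a pen at (305,243). Next I'll measure them.

```bash
cat > h.py <<'E'
import numpy as np,cv2
def cloud(f):
    d=f["depth"].astype(float);K=f["K"];T=f["cam_to_world"]
    v,u=np.mgrid[:d.shape[0],:d.shape[1]]
    P=np.stack([(u-K[0,2])/K[0,0]*d,-(v-K[1,2])/K[1,1]*d,-d],-1)@T[:3,:3].T+T[:3,3]
    P[d==0]=np.nan
    return P
E
python3 - <<'E'
import numpy as np,cv2
from h import *
f=dict(np.load("pics/top0.npz")); P=cloud(f)
for u,v in [(280,220),(344,222),(232,165),(250,210),(304,188),(305,245),(290,120),(330,160),(235,153),(320,255)]: print(u,v,np.round(P[v,u],4))
# zoom
c=f["image"][130:290,190:370]; cv2.imwrite("pics/z.png",cv2.resize(c,None,fx=3.7,fy=3.7,interpolation=cv2.INTER_CUBIC))
z=P[...,2]
# height map image in world grid 2mm
def rect(u0,u1,v0,v1,zl,zh):
    S=P[v0:v1,u0:u1].reshape(-1,3); S=S[(S[:,2]>zl)&(S[:,2]<zh)]
    rr=cv2.minAreaRect((S[:,:2]*1000).astype(np.float32)); return len(S),rr,np.median(S[:,2])
print("rack",rect(328,365,190,255,.04,.065))
print("pink",rect(375,425,180,240,.04,.065))
print("loaded",rect(438,465,200,260,.04,.065))
print("bridge",rect(200,262,138,195,.074,.095))
print("guides",rect(212,278,175,245,.009,.022))
print("bottle",rect(288,325,170,215,.03,.15))
S=P[170:215,288:325].reshape(-1,3);print(np.nanmax(S[:,2]))
E
```

```text
280 220 [ 5.139e-01  8.510e-02 -1.000e-04]
344 222 [ 0.5059 -0.0653  0.0042]
232 165 [0.6287 0.1836 0.0811]
250 210 [0.5383 0.1555 0.004 ]
304 188 [0.5709 0.022  0.0922]
305 245 [0.4533 0.0261 0.0084]
290 120 [0.6187 0.0231 0.4019]
330 160 [ 0.6231 -0.0364  0.1298]
235 153 [0.6565 0.1775 0.0802]
320 255 [ 0.4303 -0.0081 -0.0012]
rack (221, ((499.4781188964844, -66.29414367675781), (108.22525787353516, 26.197420120239258), 12.941964149475098), np.float64(0.052795056337651136))
pink (281, ((525.7740478515625, -194.783203125), (108.33749389648438, 27.416933059692383), 36.98326873779297), np.float64(0.05177814756192656))
loaded (305, ((476.531005859375, -297.81365966796875), (107.23860168457031, 27.34694480895996), 2.2663910388946533), np.float64(0.051456999968001904))
bridge (1553, ((648.590576171875, 191.51773071289062), (129.14418029785156, 100.34376525878906), 17.78793716430664), np.float64(0.0804915152987673))
guides (308, ((541.6193237304688, 159.9080810546875), (131.88092041015625, 94.8121109008789), 17.161434173583984), np.float64(0.013074536813444615))
bottle (335, ((594.6287231445312, 16.705835342407227), (45.04575729370117, 84.94320678710938), 66.3165283203125), np.float64(0.07157691617063988))
0.09692434428476804
```

View pics/z.png

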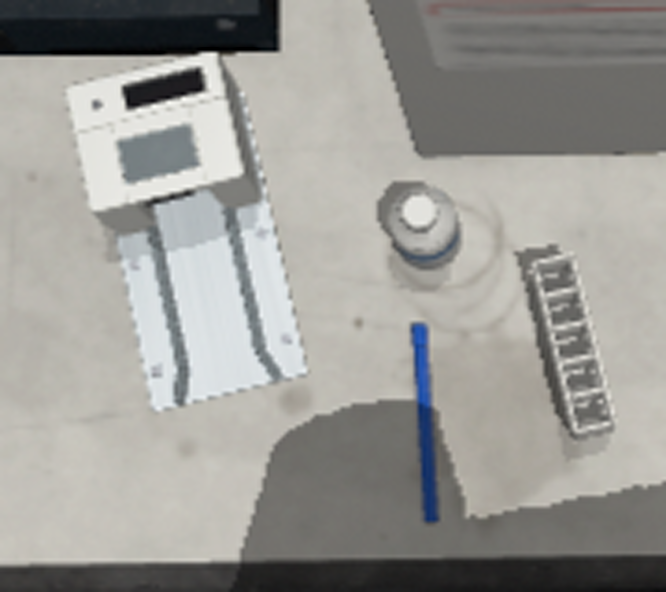

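```bash
python3 - <<'E'
import numpy as np,cv2
from h import *
f=dict(np.load("pics/top0.npz")); P=cloud(f);z=P[...,2]
def comp(zl,zh,seed,win):
    m=np.zeros(z.shape,np.uint8);v0,v1,u0,u1=win
    m[v0:v1,u0:u1]=((z>zl)&(z<zh))[v0:v1,u0:u1]
    n,l=cv2.connectedComponents(m,connectivity=4); k=l[seed[1],seed[0]]
    S=P[l==k]; return S
S=comp(.077,.087,(232,165),(138,200,195,270)); print("bridge",len(S),cv2.minAreaRect((S[:,:2]*1000).astype(np.float32)),np.median(S[:,2]))
b=cv2.boxPoints(cv2.minAreaRect((S[:,:2]*1000).astype(np.float32)));print(b.round(1))
S=comp(.002,.02,(250,210),(180,245,215,280)); print("plate",len(S),cv2.minAreaRect((S[:,:2]*1000).astype(np.float32)),np.median(S[:,2]))
print(cv2.boxPoints(cv2.minAreaRect((S[:,:2]*1000).astype(np.float32))).round(1))
# scene cam
f=dict(np.load("pics/scene0.npz")); P=cloud(f)
S=P.reshape(-1,3)
def sel(c,rad,zl,zh):
    T=S[(np.hypot(S[:,0]-c[0],S[:,1]-c[1])<rad)&(S[:,2]>zl)&(S[:,2]<zh)]
    return len(T),cv2.minAreaRect((T[:,:2]*1000).astype(np.float32)),np.median(T[:,2])
print("scene rack",sel((.4995,-.0663),.075,.045,.06)); print("scene bridge",sel((.64,.18),.075,.076,.088))
print("scene bottle",sel((.57,.02),.05,.03,.15))
T=S[(np.abs(S[:,1]-.0)<.15)&(S[:,2]>.15)&(S[:,2]<.6)&(S[:,0]>.4)]; print("cabinet minx",np.nanpercentile(T[:,0],[0,1,5,50]))
E
```

```text
bridge 1450 ((628.134521484375, 185.0077362060547), (84.7156753540039, 95.7143783569336), 13.005517959594727) 0.08068342926082972
[[576.1 222.1]
 [597.6 128.8]
 [680.2 147.9]
 [658.6 241.2]]
plate 1750 ((539.343994140625, 164.97767639160156), (137.71775817871094, 104.16462707519531), 14.103901863098145) 0.004742593033229547
[[459.9 198.7]
 [485.3  97.7]
 [618.8 131.2]
 [593.4 232.3]]
scene rack (401, ((498.0377502441406, -65.40589904785156), (108.88287353515625, 32.80531692504883), 14.531129837036133), np.float64(0.050245629228931776))
scene bridge (1306, ((637.2086181640625, 184.4634552001953), (118.49442291259766, 113.32806396484375), 0.08185841143131256), np.float64(0.0798630179509382))
scene bottle (524, ((582.441650390625, 32.20343017578125), (64.62480926513672, 41.65815353393555), 16.859962463378906), np.float64(0.060545641157102814))
cabinet minx [0.60742479 0.60929878 0.61035032 0.71549471]
```

```bash
cat >> h.py <<'E'
from scipy.spatial.transform import Rotation as R
def ori(deg):
    a=np.radians(deg); x=np.array([np.sin(a),-np.cos(a),0]); zz=np.array([0,0,-1.]); y=np.cross(zz,x)
    return R.from_matrix(np.stack([x,y,zz],1)).as_rotvec()
def ax(deg): a=np.radians(deg); return np.array([np.cos(a),np.sin(a),0])
E
python3 - <<'E'
from cell import r
from h import *
t=np.array([.4995,-.0663,0])-.034*ax(13)
o=ori(13)
r.move_to([t[0],t[1],.20],o)
r.move_gripper(.06,40)
f=r.grab_frame("wrist"); cv2.imwrite("pics/w1.png",f["image"])
P=cloud(f);S=P.reshape(-1,3)
T=S[(np.hypot(S[:,0]-.4995,S[:,1]+.0663)<.08)&(S[:,2]>.045)&(S[:,2]<.062)]
print(len(T),cv2.minAreaRect((T[:,:2]*1000).astype(np.float32)),np.median(T[:,2]))
print(r.read_time(),r.read_ee_pos(),r.read_joint_positions(),r.read_opening())
E
```

```text
1323 ((500.3790588378906, -65.72531127929688), (108.2739028930664, 25.89512825012207), 13.190823554992676) 0.05366185782187838
2.6167 [ 0.4663858  -0.07414684  0.19997706] [-3.72982764e-01 -1.43989518e-01  2.09088868e+00 -1.36173812e-06
  1.19474383e+00  9.71293781e-01] 0.06003263321775829
```

View pics/w1.png

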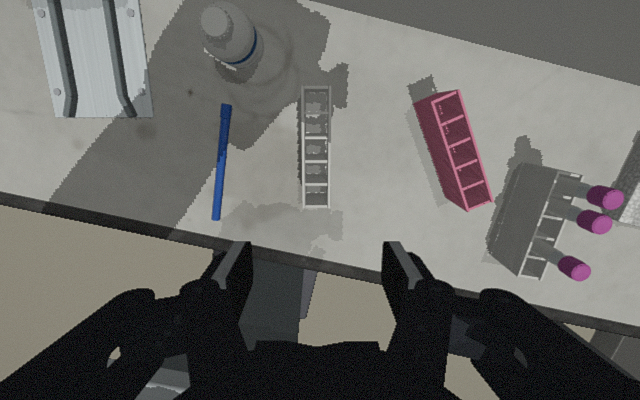

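The wrist view shows the empty rack at (315,147), centred between the open fingers and aligned with them. Its measured pose agrees within 1 mm, so I'll grasp it.

```bash
python3 - <<'E'
from cell import r
from h import *
c=np.array([.5002,-.0659,0]); t=c-.034*ax(13.1)
o=ori(13.1)
r.move_to([t[0],t[1],.12],o)
print(r.move_l([t[0],t[1],.023],velocity=.1,guard=8))
print(r.read_ee_pos(),r.read_wrist_force())
r.move_gripper(.0,50); print("open",r.read_opening(), r.read_wrist_force())
r.move_l([t[0],t[1],.15],velocity=.15)
f=r.grab_frame("wrist"); cv2.imwrite("pics/w2.png",f["image"])
print(r.read_time(),r.read_ee_pos(),r.read_opening(),r.read_wrist_force())
E
```

```text
False
[ 0.46779538 -0.07385853  0.02375024] [ 0.64766593 -0.38425731  0.27715178]
open 0.025121514571796587 [-1.05100609  0.53208931  4.15048258]
5.6 [ 0.46608755 -0.07324801  0.14847811] 0.025291964595542574 [-0.03932815  0.97341354 -1.11271376]
```

View pics/w2.png

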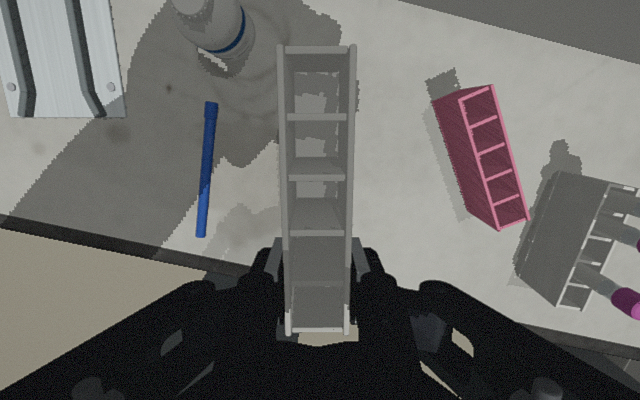

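```bash
python3 - <<'E'
from cell import r
from h import *
O=np.array([.5843,.1749,0]); A=ax(13.0)
t=O+(-.060-.034)*A
r.move_l([t[0],t[1],.15],velocity=.2)
r.move_to([t[0],t[1],.10],ori(13.0))
f=r.grab_frame("wrist"); cv2.imwrite("pics/w3.png",f["image"])
P=cloud(f);S=P[20:300,200:420].reshape(-1,3)
# held rack in reader frame: points with z in top band
c,s=A[:2]; L=S-O; X=L[:,0]*c+L[:,1]*s; Y=-L[:,0]*s+L[:,1]*c; Z=S[:,2]
m=(Z>.115)&(Z<.15)&(abs(Y)<.03)&(X>-.13)&(X<.02)
for lo in np.arange(-.12,.0,.012):
    k=m&(X>=lo)&(X<lo+.012)
    if k.sum()>5: print(round(lo,3),k.sum(),"Y",np.round([Y[k].min()*1e3,Y[k].max()*1e3],1),"Ztop",round(np.percentile(Z[k],90)*1e3,1))
f=r.grab_frame("top"); cv2.imwrite("pics/t3.png",cv2.resize(f["image"][110:300,170:400],None,fx=3,fy=3))
print(r.read_time(),r.read_ee_pos(),r.read_opening())
E
```

```text
-0.108 170 Y [-13.3  12.2] Ztop 130.0
-0.096 2694 Y [-30.  30.] Ztop 138.2
-0.084 2637 Y [-27.   25.9] Ztop 147.9
-0.072 1304 Y [-13.6  12.5] Ztop 129.6
-0.06 1303 Y [-13.6  12.5] Ztop 129.5
-0.048 711 Y [-13.6  12.5] Ztop 129.7
-0.036 1223 Y [-13.7  12.5] Ztop 129.5
-0.024 853 Y [-13.6  12.5] Ztop 129.6
-0.012 1139 Y [-13.5  12.3] Ztop 128.8
7.3083 [0.49374357 0.15339876 0.10148615] 0.02536603586056065
```

View pics/w3.png

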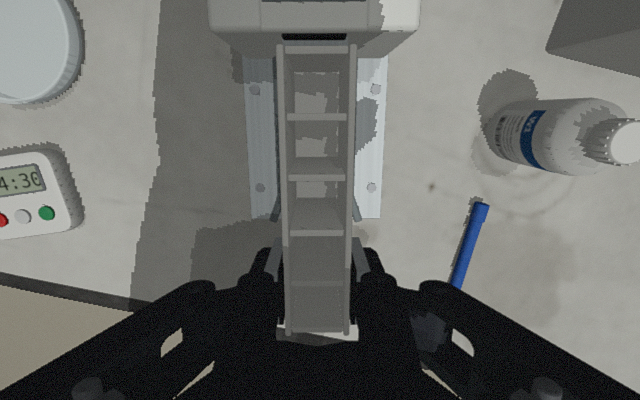

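View pics/t3.png

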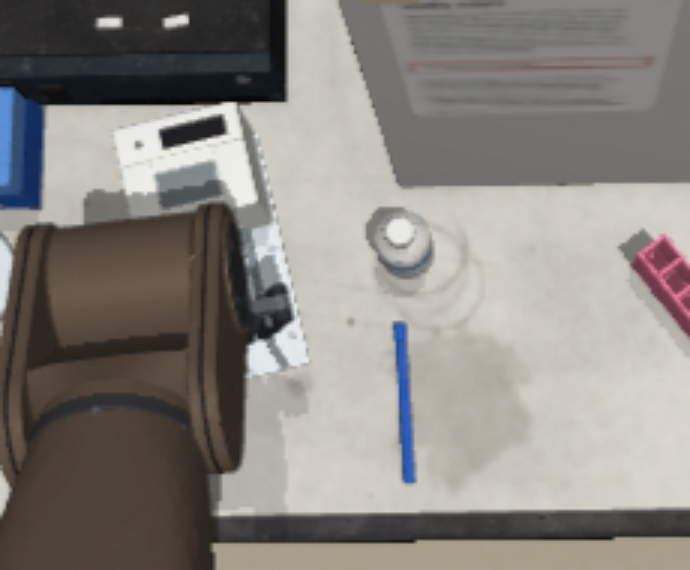

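The wrist view shows the held rack level, with its front end at (317,48) just short of the bridge and Y centred within 1 mm in the lane. I'll lower it with a 4 mm back-off.

```bash
python3 - <<'E'
from cell import r
from h import *
O=np.array([.5843,.1749,0]); A=ax(13.0)
t=O+(-.065-.034)*A
r.move_l([t[0],t[1],.10],velocity=.05)
r.hold(.2); print(r.read_ee_pos(),r.read_wrist_force())
r.move_l([t[0],t[1],.045],velocity=.1)
g=r.move_l([t[0],t[1],.024],velocity=.03,guard=4)
print(g,r.read_ee_pos(),r.read_wrist_force(),r.read_time(),r.read_opening())
f=r.grab_frame("wrist"); cv2.imwrite("pics/w4.png",f["image"])
P=cloud(f);S=P[20:300,200:420].reshape(-1,3)
c,s=A[:2]; L=S-O; X=L[:,0]*c+L[:,1]*s; Y=-L[:,0]*s+L[:,1]*c; Z=S[:,2]
for lo in np.arange(-.12,.01,.012):
    k=(abs(Y)<.018)&(Z>.045)&(Z<.068)&(X>=lo)&(X<lo+.012)
    if k.sum()>5: print(round(lo,3),k.sum(),"Y",np.round([Y[k].min()*1e3,Y[k].max()*1e3],1),"Ztop",round(np.percentile(Z[k],90)*1e3,1))
E
```

```text
[0.4880508  0.15271339 0.10044612] [ 0.03207309  0.78579267 -1.24644317]
True [0.48788861 0.15266068 0.02770423] [-0.24695911 -0.13586365  2.70270951] 9.0333 0.02529540576258469
-0.12 6 Y [-10.6  10.5] Ztop 48.2
-0.108 584 Y [-14.3  14.3] Ztop 64.5
-0.096 2231 Y [-18.  18.] Ztop 65.0
-0.084 1384 Y [-13.   13.1] Ztop 58.8
-0.072 606 Y [-13.   13.1] Ztop 59.2
-0.06 1312 Y [-13.1  13.2] Ztop 59.0
-0.048 735 Y [-13.1  13.2] Ztop 59.2
-0.036 1232 Y [-13.   13.2] Ztop 59.1
-0.024 1529 Y [-12.9  13.3] Ztop 58.9
-0.012 224 Y [-12.7  12.8] Ztop 58.6
```

View pics/w4.png

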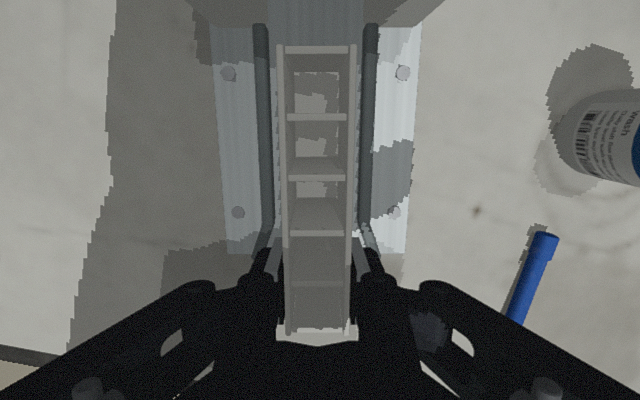

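The rack stands on the lane floor: top measured at 59 mm (4 + 55), centred in the lane. Now I'll slide it in.

```bash
cat > m.py <<'E'
from h import *
O=np.array([.5843,.1749,0]); A=ax(13.0)
def meas(r,name):
    f=r.grab_frame("wrist"); cv2.imwrite(f"pics/{name}.png",f["image"])
    S=cloud(f)[0:330,200:420].reshape(-1,3)
    c,s=A[:2]; L=S-O; X=L[:,0]*c+L[:,1]*s; Y=-L[:,0]*s+L[:,1]*c; Z=S[:,2]
    for lo in np.arange(-.08,.01,.012):
        k=(abs(Y)<.018)&(Z>.045)&(Z<.066)&(X>=lo)&(X<lo+.012)
        if k.sum()>5: print(round(lo,3),k.sum(),"X",np.round(X[k].min()*1e3,1),"Y",np.round([Y[k].min()*1e3,Y[k].max()*1e3],1),"Ztop",round(np.percentile(Z[k],90)*1e3,1))
E
python3 - <<'E'
from cell import r
from m import *
def go(x,v,g,z=.0277):
    t=O+x*A; t[2]=z
    h=r.move_l(t,velocity=v,guard=g); p=r.read_ee_pos()
    print(h,"x",round((p-O)@A,4),"z",p[2].round(4),r.read_wrist_force().round(2),r.read_opening(),r.read_time())
    return h
if not go(-.043,.06,10):
    go(-.020,.025,10)
meas(r,"w5")
E
```

```text
True x -0.0981 z 0.0278 [-1.08  0.01  2.56] 0.025208273327441483 9.35
-0.08 1386 X -80.0 Y [-13.   13.2] Ztop 58.9
-0.068 633 X -68.0 Y [-13.   13.1] Ztop 59.4
-0.056 1341 X -56.0 Y [-12.9  13.1] Ztop 59.0
-0.044 1021 X -44.0 Y [-12.9  13.2] Ztop 59.1
-0.032 979 X -31.9 Y [-12.9  13.3] Ztop 59.2
-0.02 1528 X -20.0 Y [-12.8  13.3] Ztop 58.9
```

View pics/w5.png

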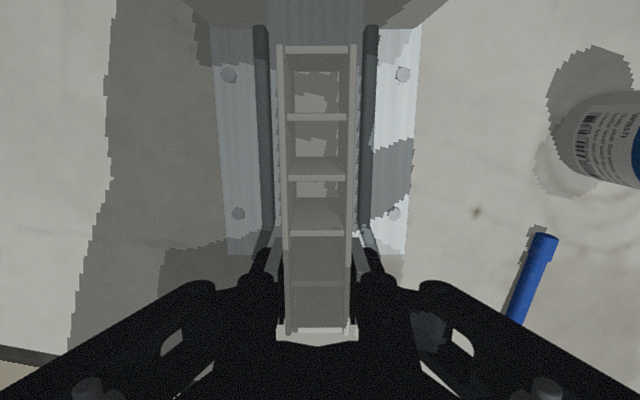

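The guard tripped at the start of the move after about 1 mm, and the force is now low, so it was probably a start-up transient or sticking friction. I'll lift 0.5 mm and go again at a gentler speed.

```bash
python3 - <<'E'
from cell import r
from m import *
def go(x,v,g,z=.0282):
    t=O+x*A; t[2]=z
    h=r.move_l(t,velocity=v,guard=g); p=r.read_ee_pos()
    print(h,"x",round((p-O)@A,4),"z",p[2].round(4),r.read_wrist_force().round(2),r.read_opening(),r.read_time())
    return h
go(-.098,.02,None)
if not go(-.045,.04,14):
    go(-.020,.025,12)
meas(r,"w6")
E
```

```text
False x -0.0981 z 0.028 [ 0.24 -0.37  1.71] 0.0255956775287349 9.65
False x -0.0449 z 0.0282 [ 1.04 -0.29  0.27] 0.024905454033475372 11.125
True x -0.032 z 0.0277 [-1.75  0.01  4.37] 0.025621471609029032 11.775
-0.056 1157 X -51.8 Y [-12.6  12.9] Ztop 58.1
-0.044 724 X -44.0 Y [-14.7  15.1] Ztop 65.4
-0.032 2009 X -32.0 Y [-18.  18.] Ztop 64.9
-0.02 1246 X -20.0 Y [-18.  18.] Ztop 62.1
-0.008 911 X -8.0 Y [-12.9  13.2] Ztop 58.7
```

View pics/w6.png

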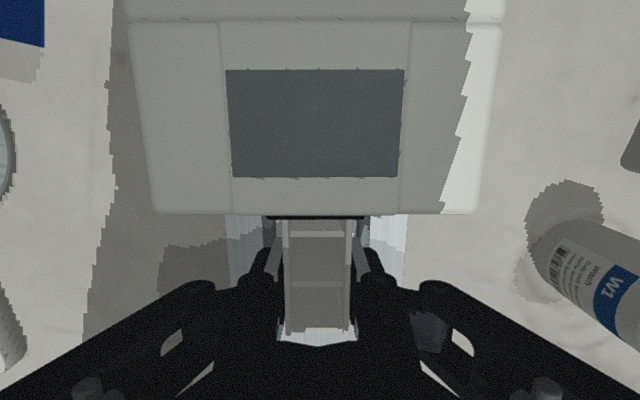

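The rack met the stop with its rear end measured at x = -52 mm (expected -53). I'll confirm with a second gentle push, then release.

```bash
python3 - <<'E'
from cell import r
from m import *
def go(x,v,g,z=.0280):
    t=O+x*A; t[2]=z
    h=r.move_l(t,velocity=v,guard=g); p=r.read_ee_pos()
    print(h,"x",round((p-O)@A,4),"z",p[2].round(4),r.read_wrist_force().round(2),r.read_opening(),r.read_time())
    return h
go(-.0285,.01,10)
r.hold(.2); print(r.read_wrist_force().round(2),((r.read_ee_pos()-O)@A).round(4))
r.move_gripper(.045); print(r.read_opening(),r.read_wrist_force().round(2))
p=r.read_ee_pos(); r.move_l([p[0],p[1],.16],velocity=.12)
t=O-.09*A; r.move_l([t[0],t[1],.2],velocity=.2)
meas(r,"w7")
f=r.grab_frame("scene");cv2.imwrite("pics/s7.png",f["image"])
print(r.read_time())
E
```

```text
True x -0.0321 z 0.0279 [-2.21 -1.55  5.06] 0.025451150315441554 12.2167
[-2.09 -0.43  4.52] -0.0321
0.04486574743179528 [-0.8   0.28  0.45]
-0.056 149 X -51.9 Y [-12.7  12.5] Ztop 58.9
-0.044 89 X -44.0 Y [-12.6  12.4] Ztop 59.3
-0.032 158 X -31.4 Y [-12.4  12.2] Ztop 59.2
-0.02 192 X -20.0 Y [-13.   12.9] Ztop 59.2
-0.008 140 X -8.0 Y [-13.   12.8] Ztop 59.4
0.004 18 X 4.1 Y [-12.7  12.7] Ztop 59.2
14.5917
```

View pics/w7.png

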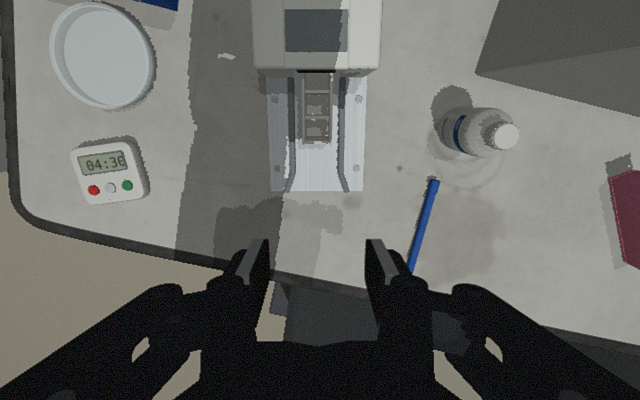

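View pics/s7.png

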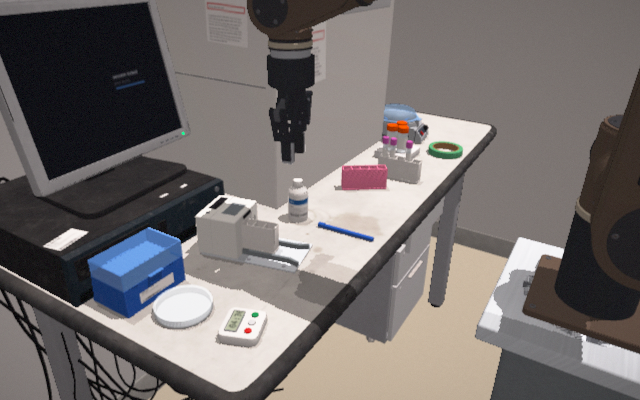

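The wrist view shows the rack at (317,105), upright in the lane under the bridge. The scene view shows nothing else has moved. I'm handing in.

```bash
python3 - <<'E'
from cell import r
r.hold(.3); r.close_job(); print(r.read_time())
E
```

```text
the job is handed in; nothing more can be done
the job is handed in; nothing more can be done
```

The empty rack is in the reader lane, against the stop and upright, and it has been released. I handed the job in at about 15 s of the 35 s allowed.

**What I did:** I gripped the rack near its rear end and set it down in the open lane just short of the bridge. I then slid it in until it met the stop. A second gentle push ended at the same place, within 0.1 mm. I let go and withdrew upwards.

**Last checks, by wrist camera after release:**
- **Upright:** the rack top is level at about 59 mm, which is the 4 mm floor plus its 55 mm height.
- **Centred:** its sides are at ±13 mm from the lane's centre line.
- **At the stop:** its rear end is at x ≈ -52 mm in the reader's frame, where -53 mm was expected. That 1 mm is within the camera calibration.
- **Everything else:** by eye in the scene picture, the loaded rack, pink rack, bottle and pen stand where they were.

**One irregularity:** the first slide stopped after about 1 mm because the force guard tripped at 10 N, while the rack was still clear of the bridge. I took this as starting friction, raised the tool target 0.5 mm and slid again more slowly without trouble.

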